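# Fit the second tube deck on the bench mixer

## Robot

A 7-joint arm with a two-finger parallel gripper is mounted at the origin on the work surface. World frame = base frame: x ahead of the robot, y to its left, z up, the work surface at z = 0. Lengths are in m, angles in rad, forces in N, time in s.
With the tool pointing down it reaches from about 0.425 to 0.925 m from the base axis. Payload 6.8 kg.
Tool frame: the origin (TCP) lies midway between the tips of the shut fingers; the grasp point (between the pads) lies 19 mm behind it (bot.hold_point_z is the distance from the TCP to the grasp point, in m); z points along the fingers, y is the line along which they close (so a half turn about z gives the same grasp; the last joint's range is limited). The gripper opens to 85 mm and grips with 20 to 120 N. Pads are 22 mm wide; open, the fingers measure 114 mm over their backs; the gripper's body (76 mm by 85 mm) begins 54 mm behind the grasp point. The pads swing forward as they close: fully open they stand 13 mm farther back than shut.
Start: joints at [-1.217, 0.477, 0.022, 1.555, -0.011, 1.109, -0.083], TCP at [0.301, 0.604, 0.231] pointing down, gripper open.
Joint ranges: [-2.96, 2.96], [-0.34, 2.1], [-1.41, 1.46], [0.24, 2.44], [-1.37, 4.51], [0.17, 1.92], [-2.96, 2.96]. Speed limits (rad/s): [2.39, 2.39, 3.14, 3.14, 3.14, 3.14, 3.14].

## Interface

Orientations are given as a unit quaternion [w, x, y, z].
In Python, from station import bot gives the robot as it stands. The module is installed in compiled form; this text tells all that it offers.
- The arm moves only by the tool step_arm, never from a script. Its argument "increments" is a list that holds one entry, the list of rows, each a list of 7 numbers: the opening, from -1 (shut) to 1 (fully open), then the shift along the tool's x, y, z in mm, then the turn, a rotation vector about the tool's x, y, z in degrees. In form: [[[grip, x, y, z, ax, ay, az], ...]]. A call has 1 to 10 rows; each row is the pose to reach, as a shift and turn from the pose commanded when the call began, along the tool's axes at that moment; what a row does not reach only later rows make up. A row lasts 1/12 s, in which the tool goes at most 41.7 mm and 7.16 degrees, less where a joint would pass 70% of its speed; a pose out of reach is approached as far as the arm can. A call with a gripper value outside its range is refused whole. The fingers move at their own pace and stop on an object; "force" is the grip in N (left out, the last holds). Time passes only in rows, so rows that repeat a pose let the fingers close. It gives the time, the measured TCP pose, the force, the opening and the grip force at its end, in the units of the state.
- bot.get_obs(): the state, without advancing time (a new reading comes with each control period).
- bot.read_camera(name): name is "scene" or "top"; returns a dict with "image" (420x560x3 uint8, red, green, blue), "camera_matrix" (3x3 intrinsics, pixels), "dist" ([k1, k2, p1, p2, k3] as OpenCV has them; the pictures are not rectified), "R" (3x3) and "t" (3): a world point X has camera coordinates R X + t. Camera axes: x right, y down, z forward; pixel columns grow to the right and rows downward; lengths in m; the calibration is good to about 2 mm. A picture is of the moment at which its call begins. There is no depth.
- bot.hand_in(): hands the job in; it is judged then, once.
The state is a dict: "t": time; "q": joint angles; "joint_vel": joint speeds; "joint_torque": joint torques, N m; "eef_pos": TCP position; "tool_rot": TCP orientation; "contact_force": force on the tool from outside, world axes, zero at the start; "torque": the same for the moment, N m; "gripper_width": opening from 0.0 (shut) to 1.0 (fully open); "grasp_force": force on a finger pad.
Only numpy, scipy, OpenCV 4.12 (cv2) and the standard library are available. Lean on these libraries where they do the work, as an engineer would, in place of code of your own. Each camera call takes 0.05 s, during which the arm holds its last target. There are 200 camera calls.

## Task

Fit the second deck to the tube mixer: slide the blue spacer sleeve down the square spindle until it sits fully home on the mixer's lower orange deck, then slide the loose orange tube deck (hub upwards) down the spindle until it sits flat on the sleeve. Lower each part down the spindle under control rather than letting it drop, let go of both, and leave the other things on the bench where they are.

Things in the scene. Friction and masses are not known exactly. Their poses are not given: they have to be found in the camera images.
- mixer: Bench tube mixer, fixed: white housing 150 x 150 mm with a fixed orange lower deck of the same size, its top 70 mm above the table, and a 24 x 24 mm square steel spindle upright at its centre. Tube caps stand 9 mm above the lower deck, 58 mm or more from the axis. Origin: on the table under the spindle's axis; z up, x and y square to the spindle's flats and the housing's sides.
- seat (a point): Point on the spindle's axis at the top face of the mixer's lower deck (70 mm above the table), where the sleeve's underside comes to rest.
- spindle_tip (a point): Top of the spindle, 98 mm above the seat (168 mm above the table). The top 12 mm taper as a pyramid from 24 mm to 12 mm square; below that it is 24 mm square all the way to the seat.
- sleeve: Loose blue spacer sleeve, a square tube standing upright on the bench: 46 x 46 mm outside, 70 mm tall, square through bore 28 x 28 mm (2 mm clearance each side on the spindle: it passes within about 10 degrees of square). About 0.15 kg. Origin: centre of its underside; z up along the bore, x and y square to its flats. Any of the four quarter turns fits.
- deck: Loose orange deck, hub up on the bench: plate 130 x 130 x 12 mm with eight 13 mm holes; on its middle a square hub 46 x 46 mm (grip its flats), 52 mm tall from the plate's underside; 28 x 28 mm square bore right through. About 0.22 kg. Origin: centre of the plate's underside; z up, x and y square to its edges and hub flats. Any quarter turn fits. Fitted, its underside is 70 mm above the seat.
- tube_rack: Bystander: orange rack of small tubes, 70 x 220 x 30 mm (caps to 42 mm), origin at the centre of its underside.
- bottle: Bystander: white disinfectant bottle, 60 x 75 mm, 195 mm tall with a red cap, origin at the centre of its underside.
- blood_tube: Bystander: dark blood tube with a purple cap, about 100 mm long, 16 mm high, lying along its x axis, origin under its middle.
- marker: Bystander: black marker with a red cap, about 130 mm long, 14 mm high, lying along its x axis, origin under its middle.
- white_rack: Bystander: white well rack, 130 x 90 x 45 mm, origin at the centre of its underside.
- tip_box: Bystander: blue pipette tip box with a pale lid, 85 x 120 x 68 mm, origin at the centre of its underside.
Mind the look-alikes: they are no part of the job. Of the things that look like the sleeve, the smallest one is meant.

How it is judged:
By the outcome, as a careful person would: the job done as asked, in the order asked, and still so for the second after the job is handed in, with the robot touching nothing.
It also fails if it takes over 58 s, if anything falls off the work surface, if the arm or the gripper's body presses on something with over 40 N, if the wrist force passes 120 N, or if a joint passes its speed limit or range.

## Working session

There is one attempt and no reset: what is moved stays moved. The work goes in short steps, Python scripts to look and compute and a tool call to move; the robot and the scene stay as the last step left them, time stands still between calls to the robot, and variables do not carry over. Pictures are saved under pics/ and viewed, at most 10 in all, crops included, and the job is handed in when it is done.

Besides the shell and the picture viewer there is one more tool, called after "Call:" as name(argument=value, ...) on one line, values as JSON. step_arm: Moves the arm, as the interface text tells. Its arguments: {"type":"object","properties":{"increments":{"type":"array"},"force":{"type":"number"}},"required":["increments"]}

```bash
mkdir -p pics; python3 - <<'E'
from station import bot
import cv2,numpy as np
for n in("scene","top"):
    c=bot.read_camera(n);cv2.imwrite(f"pics/{n}0.png",c["image"][:,:,::-1])
    R=np.array(c["R"]);print(n,np.round(c["camera_matrix"],1).tolist(),c["dist"],(-R.T@c["t"]).round(3),R.round(2).tolist())
o=bot.get_obs();print({k:np.round(v,3).tolist() for k,v in o.items()},bot.hold_point_z)
E
```

```text
scene [[478.1, 0.0, 277.9], [0.0, 478.1, 210.3], [0.0, 0.0, 1.0]] [-0.01909394  0.          0.          0.          0.        ] [ 1.148 -0.619  1.234] [[0.77, 0.64, 0.0], [0.49, -0.59, -0.64], [-0.41, 0.49, -0.77]]
top [[477.1, 0.0, 282.0], [0.0, 477.1, 209.2], [0.0, 0.0, 1.0]] [-0.14845987  0.          0.          0.          0.        ] [0.417 0.067 1.309] [[0.02, -1.0, -0.02], [-0.99, -0.02, -0.11], [0.11, 0.02, -0.99]]
{'t': 0.1, 'q': [-1.217, 0.478, 0.022, 1.556, -0.011, 1.109, -0.083], 'joint_vel': [0.0, -0.002, -0.001, -0.003, -0.001, -0.001, -0.0], 'joint_torque': [0.005, -59.775, 1.614, -28.195, 0.013, 0.005, 0.0], 'eef_pos': [0.301, 0.604, 0.23], 'tool_rot': [-0.0, 0.229, 0.973, -0.001], 'contact_force': [-0.705, -0.745, 1.033], 'torque': [-0.009, 0.039, -0.02], 'grasp_force': 0.0, 'gripper_width': 1.0} 0.0187
```

View pics/scene0.png

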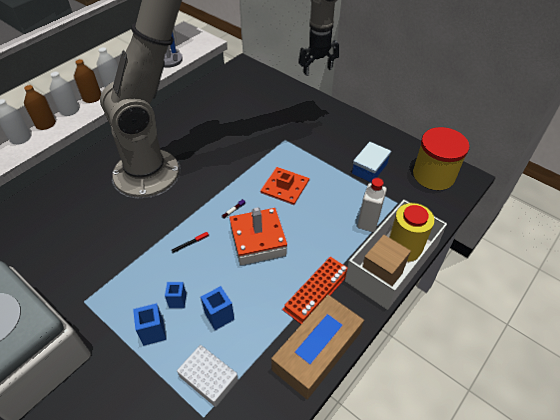

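View pics/top0.png

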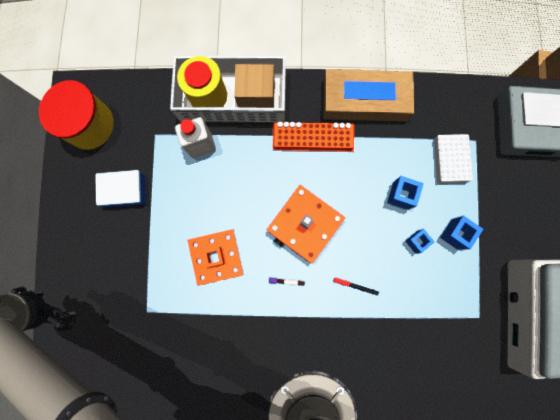

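The sleeve (smallest blue) is at scene (175,294) / top (421,240). The loose deck is at scene (286,183) / top (215,257), and the spindle at scene (256,218) / top (307,222). I'll zoom in on these with a composite.

```bash
cat > h.py <<'E'
from station import bot
import cv2,numpy as np
def cam(n):
    c=bot.read_camera(n);c["R"]=np.array(c["R"]);c["t"]=np.array(c["t"]);return c
def ray(c,uv):
    p=cv2.undistortPoints(np.array([[uv]],float),np.array(c["camera_matrix"]),np.array(c["dist"])).ravel()
    d=c["R"].T@np.array([p[0],p[1],1]);return -c["R"].T@c["t"],d/np.linalg.norm(d)
def onz(c,uv,z):
    o,d=ray(c,uv);return o+d*(z-o[2])/d[2]
def tri(c1,u1,c2,u2):
    A=np.zeros((3,3));b=np.zeros(3);rs=[ray(c1,u1),ray(c2,u2)]
    for o,d in rs:
        P=np.eye(3)-np.outer(d,d);A+=P;b+=P@o
    x=np.linalg.solve(A,b);return x,max(np.linalg.norm((np.eye(3)-np.outer(d,d))@(x-o)) for o,d in rs)
def proj(c,X):
    r,_=cv2.Rodrigues(c["R"]);return cv2.projectPoints(np.array(X,float).reshape(-1,3),r,c["t"],np.array(c["camera_matrix"]),np.array(c["dist"]))[0].reshape(-1,2)
E
cat > crop.py <<'E'
import cv2,numpy as np
def panel(img,u0,v0,w,h,s):
    im=cv2.resize(img[v0:v0+h,u0:u0+w],None,fx=s,fy=s,interpolation=cv2.INTER_CUBIC)
    for k in range(0,w,10): cv2.line(im,(k*s,0),(k*s,6 if k%20 else 12),(255,255,255),1)
    for k in range(0,h,10): cv2.line(im,(0,k*s),(6 if k%20 else 12,k*s),(255,255,255),1)
    cv2.putText(im,f"{u0},{v0}",(14,24),0,.5,(0,255,255),1);return im
E
python3 - <<'E'
import cv2,numpy as np
from crop import panel
s=cv2.imread("pics/scene0.png");t=cv2.imread("pics/top0.png")
f=lambda I,l:np.hstack([panel(I,u,v,66,74,4) for u,v in l])
cv2.imwrite("pics/z.png",np.vstack([f(s,[(142,260),(253,150),(224,185)]),f(t,[(388,203),(182,222),(274,185)])]))
E
```

```text
(no output)
```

View pics/z.png

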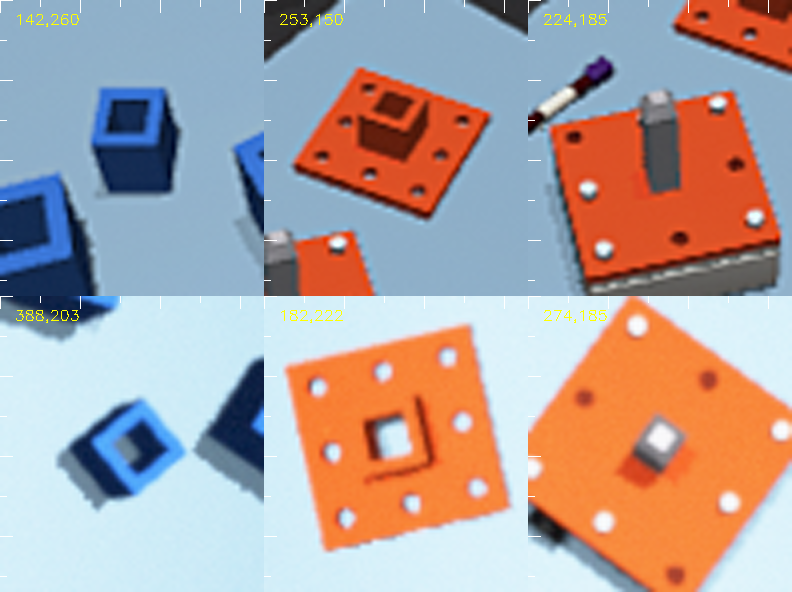

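Composite shows: the sleeve's bright top ring at scene (174,287) / top (422,240); the hub at scene (285,177) / top (214,258); the spindle's light tip at scene (256,210) / top (307,220). I'll segment the bright top faces into quads.

```bash
cat > m.py <<'E'
from h import *
def quad(mask,seed):
    n,l,st,ce=cv2.connectedComponentsWithStats(mask.astype(np.uint8))
    i=min(range(1,n),key=lambda k:np.hypot(*(ce[k]-seed))+(1e3 if st[k,4]<60 else 0))
    cs,_=cv2.findContours(cv2.resize((l==i).astype(np.float32),None,fx=8,fy=8,interpolation=cv2.INTER_LINEAR).__gt__(.5).astype(np.uint8),cv2.RETR_EXTERNAL,cv2.CHAIN_APPROX_NONE)
    hull=cv2.convexHull(max(cs,key=cv2.contourArea))
    q=cv2.approxPolyN(hull,4,ensure_convex=True).reshape(-1,2)
    return (q+.5)/8-.5,st[i,4]
def diag(q):
    a,b,c,d=q;M=np.array([c-a,-(d-b)]).T;s=np.linalg.solve(M,b-a);return a+s[0]*(c-a)
def masks(im):
    r,g,b=[im[:,:,k].astype(int) for k in range(3)]
    hs=cv2.cvtColor(im,cv2.COLOR_RGB2HSV);h,s,v=[hs[:,:,k].astype(int) for k in range(3)]
    return (h>100)&(h<122)&(s>150),(h<14)&(s>150),v
E
python3 - <<'E'
from m import *
S,T=cam("scene"),cam("top")
seeds=dict(sleeve=((174,287),(422,240)),deck=((285,183),(214,258)),mixer=((258,230),(307,222)))
for n,(a,b) in seeds.items():
    qs=[]
    for c,sd,nm in((S,a,"s"),(T,b,"t")):
        bl,og,v=masks(c["image"]);m=bl if n=="sleeve" else og
        box=v[int(sd[1])-12:int(sd[1])+12,int(sd[0])-12:int(sd[0])+12]
        thr=0.6*np.percentile(v[m&(np.hypot(*(np.indices(m.shape)[::-1]-np.array(sd)[:,None,None]))<40)],90)
        q,ar=quad(m&(v>thr),np.array(sd));qs.append(q);print(n,nm,ar,thr,q.round(1).tolist(),diag(q).round(1))
    # order-independent match of corners
    best=min(((max((tri(S,qs[0][i],T,qs[1][(i*d+k)%4])[1] for i in range(4))),k,d) for k in range(4) for d in(1,-1)))
    P=np.array([tri(S,qs[0][i],T,qs[1][(i*best[2]+best[1])%4])[0] for i in range(4)])
    e=np.roll(P,-1,0)-P
    print(" gap",best,"\n",P.round(4).tolist(),"ctr",P.mean(0).round(4),"sides",np.linalg.norm(e[:,:2],axis=1).round(3),"yaw",np.degrees(np.arctan2(e[:,1],e[:,0])).round(1)%90)
    zc=P[:,2].mean()
    for c,q in((S,qs[0]),(T,qs[1])):
        W=np.array([onz(c,p,zc) for p in q]);e=np.roll(W,-1,0)-W;print("  plane",W.mean(0).round(4),np.linalg.norm(e,axis=1).round(3),np.degrees(np.arctan2(e[:,1],e[:,0])).round(1)%90)
# spindle tip: bright grey blob
p=[]
for c,sd in((S,(256.5,209)),(T,(307,220))):
    im=c["image"];hs=cv2.cvtColor(im,cv2.COLOR_RGB2HSV);u,v=map(int,sd)
    w=hs[v-7:v+8,u-6:u+7];print(w[:,:,2].tolist() if 0 else "");
    m=np.zeros(im.shape[:2],bool);g=(w[:,:,1]<60)&(w[:,:,2]>0.85*w[:,:,2][w[:,:,1]<60].max());yy,xx=np.nonzero(g);p.append((xx.mean()+u-6,yy.mean()+v-7));print(g.sum(),p[-1])
print(tri(S,p[0],T,p[1]))
E
```

```text
sleeve s 155 130.2 [[182.4, 281.6], [182.4, 296.7], [164.1, 295.4], [166.7, 281.6]] [173.6 288.2]
sleeve t 199 149.4 [[434.7, 241.2], [420.6, 253.1], [409.3, 238.9], [421.8, 228.3]] [421.2 240. ]
 gap (np.float64(0.0025195187330846547), 2, 1) 
 [[0.4805, -0.2447, 0.0657], [0.5112, -0.278, 0.0595], [0.4761, -0.3104, 0.0702], [0.4446, -0.274, 0.0646]] ctr [ 0.4781 -0.2768  0.065 ] sides [0.045 0.048 0.048 0.046] yaw [42.6 42.7 40.9 39.3]
  plane [ 0.4789 -0.2761  0.065 ] [0.049 0.052 0.045 0.045] [47.3 35.8 39.2 40.2]
  plane [ 0.4773 -0.2777  0.065 ] [0.05  0.047 0.044 0.048] [39.6 39.2 40.2 45.8]
deck s 789 137.4 [[309.7, 177.8], [294.1, 203.3], [259.6, 190.9], [276.2, 165.9]] [285.  184.3]
deck t 1836 149.4 [[242.9, 274.6], [196.9, 285.6], [186.9, 239.3], [232.6, 228.6]] [214.9 256.9]
 gap (np.float64(0.003174727210529444), 2, 1) 
 [[0.4737, 0.3545, 0.0072], [0.5054, 0.2284, 0.0044], [0.3795, 0.1955, 0.0058], [0.3475, 0.3208, 0.0118]] ctr [0.4265 0.2748 0.0073] sides [0.13  0.13  0.129 0.131] yaw [14.1 14.7 14.3 14.9]
  plane [0.4277 0.2766 0.0073] [0.133 0.131 0.135 0.133] [14.2 14
[... 217 characters left out ...]
149.4 [[345.4, 217.2], [311.2, 263.9], [265.4, 230.2], [299.3, 184.2]] [305.2 223.7]
 gap (np.float64(0.0023675832063551182), 3, 1) 
 [[0.6223, 0.0478, 0.0622], [0.5356, -0.0757, 0.0631], [0.4118, 0.0125, 0.0648], [0.499, 0.1348, 0.0641]] ctr [0.5172 0.0299 0.0635] sides [0.151 0.152 0.15  0.151] yaw [54.9 54.6 54.5 54.8]
  plane [0.5179 0.0308 0.0635] [0.152 0.153 0.152 0.152] [54.7 54.6 54.3 54.5]
  plane [0.5162 0.029  0.0635] [0.152 0.148 0.151 0.149] [54.5 54.7 54.9 55.1]

14 (np.float64(255.85714285714283), np.float64(208.57142857142858))

27 (np.float64(306.85185185185185), np.float64(219.92592592592592))
(array([0.51794745, 0.02950453, 0.16677419]), np.float64(0.0010834288449857118))
```

Three parts measured consistently from both views: the mixer axis is at (0.5175, 0.030) with yaw 54.7°, the sleeve at (0.478, -0.277) with yaw 41°, and the deck at (0.4265, 0.275) with yaw 14.4°. Next I'll plan the moves.

```bash
cat > plan.py <<'E'
# usage: plan.py x,y,z,heading_of_tool_y ... -> tool-axis increments, each leg from the previous target (first: measured)
import sys,numpy as np
from scipy.spatial.transform import Rotation as Ro
from station import bot
o=bot.get_obs();p=np.array(o["eef_pos"]);w,x,y,z=o["tool_rot"];R=Ro.from_quat([x,y,z,w])
yy=R.as_matrix()[:,1];print("t",round(o["t"],2),"pos",p.round(4),"head",np.degrees(np.arctan2(yy[1],yy[0])).round(1),"F",np.round(o["contact_force"],1),"w",round(o["gripper_width"],3),"g",round(o["grasp_force"],1),"q",np.round(o["q"],2))
for a in sys.argv[1:]:
    x,y,z,h=map(float,a.split(","));t=np.array([x,y,z]);h=np.radians(h)
    Y=np.array([np.cos(h),np.sin(h),0]);Z=np.array([0,0,-1.]);Q=Ro.from_matrix(np.c_[np.cross(Y,Z),Y,Z])
    d=R.inv().apply(t-p)*1e3;r=(R.inv()*Q).as_rotvec(degrees=True);print(a,"->",d.round(1),r.round(1));p,R=t,Q
E
python3 plan.py 0.50,0.26,0.24,55 0.50,-0.10,0.24,45 0.478,-0.277,0.19,41 0.478,-0.277,0.10,41
```

```text
t 0.2 pos [0.3006 0.604  0.2307] head 63.5 F [ 0.5 -0.4 -0.1] w 1.0 g 0.0 q [-1.22  0.48  0.02  1.56 -0.01  1.11 -0.08]
0.50,0.26,0.24,55 -> [-331.8 -219.1   -9. ] [-0.1  0.   8.5]
0.50,-0.10,0.24,45 -> [-206.5 -294.9    0. ] [ 0.  0. 10.]
0.478,-0.277,0.19,41 -> [-109.6 -140.7   50. ] [0. 0. 4.]
0.478,-0.277,0.10,41 -> [ 0.  0. 90.] [0. 0. 0.]
```

Call:
step_arm(increments=[[[1, -332, -219, -9, 0, 0, 8.5], [1, -332, -219, -9, 0, 0, 8.5], [1, -332, -219, -9, 0, 0, 8.5], [1, -332, -219, -9, 0, 0, 8.5], [1, -332, -219, -9, 0, 0, 8.5], [1, -332, -219, -9, 0, 0, 8.5], [1, -332, -219, -9, 0, 0, 8.5], [1, -332, -219, -9, 0, 0, 8.5], [1, -332, -219, -9, 0, 0, 8.5], [1, -332, -219, -9, 0, 0, 8.5]]])

```text
t: 1.03
eef_pos: [0.5029, 0.2547, 0.2406]
tool_rot: [0.001, 0.303, 0.953, -0.001]
contact_force: [-0.4, -0.1, -0.8]
gripper_width: 0.995
grasp_force: 0.0
```

Call:
step_arm(increments=[[[1, -206, -295, 0, 0, 0, 10], [1, -206, -295, 0, 0, 0, 10], [1, -206, -295, 0, 0, 0, 10], [1, -206, -295, 0, 0, 0, 10], [1, -206, -295, 0, 0, 0, 10], [1, -206, -295, 0, 0, 0, 10], [1, -206, -295, 0, 0, 0, 10], [1, -206, -295, 0, 0, 0, 10], [1, -206, -295, 0, 0, 0, 10]]])

```text
t: 1.78
eef_pos: [0.4993, -0.1042, 0.2406]
tool_rot: [0.0, 0.384, 0.923, -0.0]
contact_force: [-0.2, 0.6, 0.7]
gripper_width: 0.999
grasp_force: 0.0
```

```bash
python3 plan.py 0.478,-0.277,0.13,41 0.478,-0.277,0.035,41
```

```text
t 1.78 pos [ 0.4993 -0.1042  0.2406] head 44.8 F [-0.2  0.6  0.7] w 0.999 g 0.0 q [-0.29  0.2   0.43  1.96 -0.1   1.    0.97]
0.478,-0.277,0.13,41 -> [-107.5 -136.8  110.8] [-0.   0.1  3.8]
0.478,-0.277,0.035,41 -> [ 0.  0. 95.] [0. 0. 0.]
```

Call:
step_arm(increments=[[[1, -108, -137, 111, 0, 0, 4], [1, -108, -137, 111, 0, 0, 4], [1, -108, -137, 111, 0, 0, 4], [1, -108, -137, 111, 0, 0, 4], [1, -108, -137, 111, 0, 0, 4], [1, -108, -137, 111, 0, 0, 4], [1, -108, -137, 111, 0, 0, 4], [1, -108, -137, 111, 0, 0, 4]]])

```text
t: 2.45
eef_pos: [0.48, -0.2723, 0.1292]
tool_rot: [-0.0, 0.414, 0.91, 0.0]
contact_force: [1.2, 0.8, 0.5]
gripper_width: 1.001
grasp_force: 0.0
```

```bash
python3 plan.py 0.478,-0.277,0.035,41; python3 -c "
from h import *
from crop import panel
a,b=cam('scene')['image'][:,:,::-1],cam('top')['image'][:,:,::-1]
cv2.imwrite('pics/z1.png',np.hstack([panel(a,130,230,100,110,4),panel(b,370,180,100,110,4)]))"
```

```text
t 2.45 pos [ 0.48   -0.2723  0.1292] head 41.0 F [1.2 0.8 0.5] w 1.001 g 0.0 q [ 0.05  0.43  0.45  1.97 -0.26  0.8   1.36]
0.478,-0.277,0.035,41 -> [-2.3 -4.6 94.2] [ 0. -0.  0.]
```

View pics/z1.png

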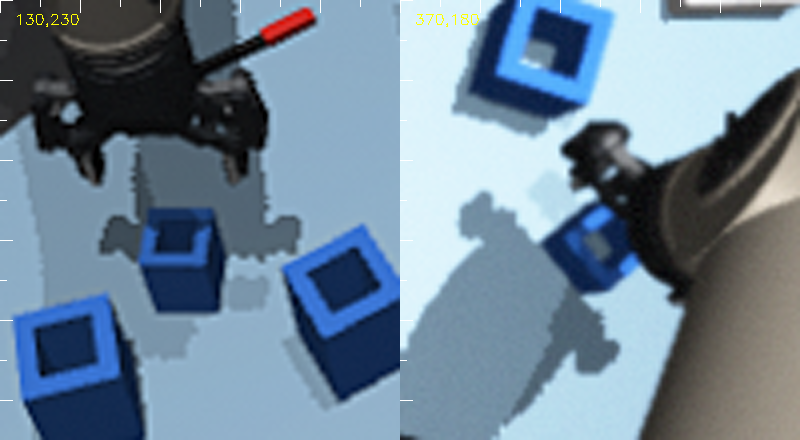

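The picture shows the fingers straddling the sleeve (scene (175,290), top (420,240)), with the other two blue tubes clear. Descending.

Call:
step_arm(increments=[[[1, 0, 0, 30, 0, 0, 0], [1, 0, 0, 45, 0, 0, 0], [1, 0, 0, 50, 0, 0, 0], [1, 0, 0, 50, 0, 0, 0]]])

```text
t: 2.88
eef_pos: [0.4799, -0.2711, 0.0789]
tool_rot: [-0.001, 0.413, 0.911, 0.0]
contact_force: [0.9, 0.2, 0.7]
gripper_width: 1.005
grasp_force: 0.0
```

```bash
python3 plan.py 0.478,-0.277,0.035,41
```

```text
t 2.88 pos [ 0.4799 -0.2711  0.0789] head 41.2 F [0.9 0.2 0.7] w 1.005 g 0.0 q [ 0.08  0.5   0.41  2.   -0.31  0.7   1.4 ]
0.478,-0.277,0.035,41 -> [-3.2 -5.3 43.9] [-0.  -0.1  0.2]
```

Call:
step_arm(increments=[[[1, -3, -5, 15, 0, 0, 0], [1, -3, -5, 35, 0, 0, 0], [1, -3, -5, 44, 0, 0, 0], [1, -3, -5, 44, 0, 0, 0], [1, -3, -5, 44, 0, 0, 0]]])

```text
t: 3.3
eef_pos: [0.4785, -0.278, 0.036]
tool_rot: [0.0, 0.414, 0.91, 0.0]
contact_force: [-0.1, -0.2, 0.4]
gripper_width: 0.999
grasp_force: 0.0
```

Call:
step_arm(increments=[[[-1, 0, 0, 0, 0, 0, 0], [-1, 0, 0, 0, 0, 0, 0], [-1, 0, 0, 0, 0, 0, 0], [-1, 0, 0, 0, 0, 0, 0], [-1, 0, 0, 0, 0, 0, 0], [-1, 0, 0, 0, 0, 0, 0], [-1, 0, 0, 0, 0, 0, 0], [-1, 0, 0, 0, 0, 0, 0]]], force=40)

```text
t: 3.97
eef_pos: [0.4787, -0.2786, 0.0362]
tool_rot: [0.001, 0.414, 0.91, 0.0]
contact_force: [-0.9, 0.8, 4.8]
gripper_width: 0.532
grasp_force: 41.7
```

```bash
python3 plan.py 0.478,-0.277,0.22,41 
```

```text
t 3.97 pos [ 0.4787 -0.2786  0.0362] head 41.0 F [-0.9  0.8  4.8] w 0.532 g 41.7 q [ 0.13  0.57  0.37  2.01 -0.35  0.62  1.45]
0.478,-0.277,0.22,41 -> [   1.4    0.7 -183.8] [0.1 0.1 0. ]
```

Call:
step_arm(increments=[[[-1, 0, 0, -20, 0, 0, 0], [-1, 0, 0, -60, 0, 0, 0], [-1, 0, 0, -100, 0, 0, 0], [-1, 0, 0, -140, 0, 0, 0], [-1, 0, 0, -175, 0, 0, 0], [-1, 0, 0, -190, 0, 0, 0], [-1, 0, 0, -190, 0, 0, 0]]])

```text
t: 4.55
eef_pos: [0.48, -0.2796, 0.2297]
tool_rot: [0.004, 0.415, 0.91, 0.001]
contact_force: [-0.0, 0.6, -0.8]
gripper_width: 0.534
grasp_force: 41.4
```

```bash
python3 plan.py 0.5175,0.03,0.228,54.7 
```

```text
t 4.55 pos [ 0.48   -0.2796  0.2297] head 41.0 F [-0.   0.6 -0.8] w 0.534 g 41.4 q [-0.    0.3   0.52  1.88 -0.18  1.    1.3 ]
0.5175,0.03,0.228,54.7 -> [208.9 231.5   1.3] [  0.2   0.4 -13.7]
```

Call:
step_arm(increments=[[[-1, 20, 22, 0, 0, 0, -2], [-1, 45, 50, 0, 0, 0, -5], [-1, 70, 78, 0, 0, 0, -8], [-1, 95, 106, 0, 0, 0, -11], [-1, 120, 133, 0, 0, 0, -13.7], [-1, 145, 160, 0, 0, 0, -13.7], [-1, 170, 188, 0, 0, 0, -13.7], [-1, 190, 211, 0, 0, 0, -13.7], [-1, 203, 225, 0, 0, 0, -13.7], [-1, 209, 231, 0, 0, 0, -13.7]]])

```text
t: 5.38
eef_pos: [0.5143, 0.0348, 0.224]
tool_rot: [-0.001, 0.3, 0.954, 0.0]
contact_force: [0.1, -0.8, -1.8]
gripper_width: 0.531
grasp_force: 41.5
```

Call:
step_arm(increments=[[[-1, 0, 0, 0, 0, 0, 0], [-1, 0, 0, 0, 0, 0, 0], [-1, 0, 0, 0, 0, 0, 0]]])

```text
t: 5.63
eef_pos: [0.5146, 0.0288, 0.2249]
tool_rot: [-0.0, 0.304, 0.953, -0.001]
contact_force: [0.1, 0.1, -1.0]
gripper_width: 0.531
grasp_force: 41.5
```

```bash
python3 plan.py 0.5175,0.03,0.228,54.7;python3 -c "
from h import *
from crop import panel
a,b=cam('scene')['image'][:,:,::-1],cam('top')['image'][:,:,::-1]
cv2.imwrite('pics/scene2.png',a);cv2.imwrite('pics/z2.png',np.hstack([panel(a,210,150,100,120,4),panel(b,260,160,100,120,4)]))"
```

```text
t 5.63 pos [0.5146 0.0288 0.2249] head 54.6 F [ 0.1  0.1 -1. ] w 0.531 g 41.5 q [-0.45  0.22  0.32  1.96 -0.08  0.97  0.86]
0.5175,0.03,0.228,54.7 -> [-1.7  2.7 -3.1] [-0.1 -0.  -0.1]
```

View pics/z2.png

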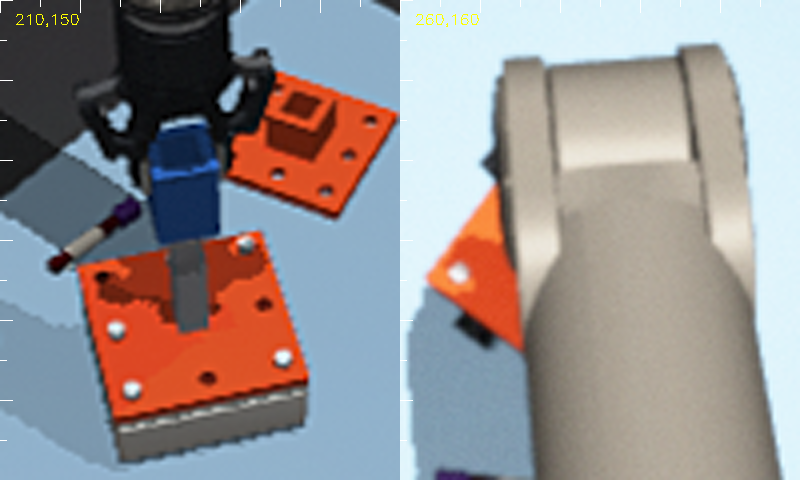

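The scene picture shows the sleeve hanging just above the spindle, with its lower front edge running from (249.5,210.5) to (264.3,208.3). I'll measure its offset from the spindle in this same view.

```bash
python3 - <<'E'
from m import *
S=cam("scene");im=S["image"]
bl,og,v=masks(im)
m=bl&(v<200);m[:165]=0;m[:,:240]=0;m[:,270:]=0;m[220:]=0
n,l,st,ce=cv2.connectedComponentsWithStats(m.astype(np.uint8));i=1+st[1:,4].argmax();m=l==i
# bottom edge per column
cols=[u for u in range(250,264) if m[:,u].any()]
bot_=[(u,np.nonzero(m[:,u])[0].max()+.5) for u in cols]
k=np.polyfit(*np.array(bot_).T,1);print(bot_,k)
rows=range(192,205);L=np.polyfit(rows,[np.nonzero(m[r])[0].min()-.5 for r in rows],1);Rr=np.polyfit(rows,[np.nonzero(m[r])[0].max()+.5 for r in rows],1)
def inter(a):  # u=a0 v+a1 ; v=k0 u+k1
    u=(a[0]*k[1]+a[1])/(1-a[0]*k[0]);return (u,k[0]*u+k[1])
c1,c2=inter(L),inter(Rr);print(c1,c2)
for z in(.186,.1887):
    A,B=onz(S,c1,z),onz(S,c2,z);e=B-A;N=np.array([-e[1],e[0],0])/np.linalg.norm(e)
    o=S["R"].T@-S["t"];N*=np.sign(N@((A+B)/2-o));print(z,A.round(4),B.round(4),np.linalg.norm(e).round(4),np.degrees(np.arctan2(e[1],e[0]))%90,"ctr",((A+B)/2+.023*N).round(4))
print("tip",onz(S,(255.86,208.57),.168).round(4),onz(S,(255.86,208.57),.1655).round(4))
E
```

```text
[(250, np.float64(210.5)), (251, np.float64(210.5)), (252, np.float64(210.5)), (253, np.float64(209.5)), (254, np.float64(209.5)), (255, np.float64(209.5)), (256, np.float64(209.5)), (257, np.float64(209.5)), (258, np.float64(208.5)), (259, np.float64(208.5)), (260, np.float64(208.5)), (261, np.float64(208.5)), (262, np.float64(208.5)), (263, np.float64(208.5))] [-1.78021978e-01  2.54948352e+02]
(np.float64(247.132637736626), np.float64(210.95331064468857)) (np.float64(264.69305413687425), np.float64(207.82717058222676))
0.186 [ 0.5169 -0.0041  0.186 ] [0.5476 0.0371 0.186 ] 0.0513 53.2721738698276 ctr [0.5138 0.0302 0.186 ]
0.1887 [ 0.5185 -0.0057  0.1887] [0.5491 0.0354 0.1887] 0.0512 53.27217386982756 ctr [0.5154 0.0286 0.1887]
tip [0.5194 0.0296 0.168 ] [0.5179 0.0311 0.1655]
```

Call:
step_arm(increments=[[[-1, -3, 2.5, 0, 0, 0, 0], [-1, -3, 2.5, 6, 0, 0, 0], [-1, -3, 2.5, 12, 0, 0, 0], [-1, -3, 2.5, 18, 0, 0, 0], [-1, -3, 2.5, 24, 0, 0, 0], [-1, -3, 2.5, 28, 0, 0, 0], [-1, -3, 2.5, 28, 0, 0, 0], [-1, -3, 2.5, 28, 0, 0, 0]]])

```text
t: 6.45
eef_pos: [0.5187, 0.0313, 0.1969]
tool_rot: [-0.0, 0.303, 0.953, -0.0]
contact_force: [1.0, -0.1, -1.7]
gripper_width: 0.536
grasp_force: 41.5
```

```bash
python3 plan.py 0.5186,0.029,0.18,54.7
```

```text
t 6.45 pos [0.5187 0.0313 0.1969] head 54.7 F [ 1.  -0.1 -1.7] w 0.536 g 41.5 q [-0.44  0.27  0.31  1.98 -0.1   0.91  0.88]
0.5186,0.029,0.18,54.7 -> [-1.3 -1.9 16.9] [-0. -0.  0.]
```

Call:
step_arm(increments=[[[-1, -1, -1.5, 0, 0, 0, 0], [-1, -1, -1.5, 4, 0, 0, 0], [-1, -1, -1.5, 8, 0, 0, 0], [-1, -1, -1.5, 12, 0, 0, 0], [-1, -1, -1.5, 16, 0, 0, 0], [-1, -1, -1.5, 16, 0, 0, 0], [-1, -1, -1.5, 16, 0, 0, 0]]])

```text
t: 7.03
eef_pos: [0.5186, 0.0296, 0.1809]
tool_rot: [-0.0, 0.303, 0.953, -0.0]
contact_force: [-1.0, -1.4, -1.9]
gripper_width: 0.531
grasp_force: 41.5
```

```bash
python3 plan.py 0.5186,0.029,0.12,54.7
```

```text
t 7.03 pos [0.5186 0.0296 0.1809] head 54.7 F [-1.  -1.4 -1.9] w 0.531 g 41.5 q [-0.43  0.29  0.3   1.99 -0.11  0.88  0.89]
0.5186,0.029,0.12,54.7 -> [-0.4 -0.5 60.9] [-0. -0.  0.]
```

Call:
step_arm(increments=[[[-1, 0, 0, 6, 0, 0, 0], [-1, 0, 0, 14, 0, 0, 0], [-1, 0, 0, 22, 0, 0, 0], [-1, 0, 0, 30, 0, 0, 0], [-1, 0, 0, 38, 0, 0, 0], [-1, 0, 0, 45, 0, 0, 0], [-1, 0, 0, 52, 0, 0, 0], [-1, 0, 0, 58, 0, 0, 0], [-1, 0, 0, 63, 0, 0, 0], [-1, 0, 0, 66, 0, 0, 0]]])

```text
t: 7.87
eef_pos: [0.5186, 0.0295, 0.1145]
tool_rot: [-0.0, 0.303, 0.953, -0.0]
contact_force: [-0.7, -1.6, 0.1]
gripper_width: 0.532
grasp_force: 41.6
```

```bash
python3 plan.py 0.5186,0.029,0.106,54.7
```

```text
t 7.87 pos [0.5186 0.0295 0.1145] head 54.7 F [-0.7 -1.6  0.1] w 0.532 g 41.6 q [-0.4   0.38  0.28  2.04 -0.15  0.73  0.93]
0.5186,0.029,0.106,54.7 -> [-0.3 -0.4  8.5] [-0. -0.  0.]
```

Call:
step_arm(increments=[[[-1, 0, 0, 3, 0, 0, 0], [-1, 0, 0, 6, 0, 0, 0], [-1, 0, 0, 8, 0, 0, 0], [-1, 0, 0, 9, 0, 0, 0], [-1, 0, 0, 10, 0, 0, 0], [-1, 0, 0, 10, 0, 0, 0]]])

```text
t: 8.37
eef_pos: [0.5187, 0.0294, 0.1062]
tool_rot: [-0.0, 0.303, 0.953, 0.0]
contact_force: [-5.0, -2.5, 9.5]
gripper_width: 0.53
grasp_force: 42.7
```

Seated: force rises at TCP z 0.106, as expected. Releasing.

Call:
step_arm(increments=[[[0.4, 0, 0, 0, 0, 0, 0], [0.4, 0, 0, 0, 0, 0, 0], [0.6, 0, 0, 0, 0, 0, 0], [0.8, 0, 0, 0, 0, 0, 0], [1, 0, 0, 0, 0, 0, 0], [1, 0, 0, 0, 0, 0, 0], [1, 0, 0, 0, 0, 0, 0]]])

```text
t: 8.95
eef_pos: [0.5189, 0.0296, 0.1053]
tool_rot: [0.0, 0.303, 0.953, 0.0]
contact_force: [-0.0, -0.1, 0.2]
gripper_width: 0.999
grasp_force: 0.0
```

Call:
step_arm(increments=[[[1, 0, 0, -10, 0, 0, 0], [1, 0, 0, -40, 0, 0, 0], [1, 0, 0, -80, 0, 0, 0], [1, 0, 0, -115, 0, 0, 0], [1, 0, 0, -140, 0, 0, 0], [1, 0, 0, -140, 0, 0, 0], [1, 0, 0, -140, 0, 0, 0]]])

```text
t: 9.53
eef_pos: [0.5198, 0.0296, 0.2475]
tool_rot: [0.002, 0.303, 0.953, 0.001]
contact_force: [0.1, 0.4, -1.5]
gripper_width: 1.001
grasp_force: 0.0
```

```bash
python3 plan.py 0.4265,0.275,0.13,14.4 
```

```text
t 9.53 pos [0.5198 0.0296 0.2475] head 54.7 F [ 0.1  0.4 -1.5] w 1.001 g 0.0 q [-0.45  0.2   0.32  1.92 -0.08  1.02  0.86]
0.4265,0.275,0.13,14.4 -> [218.2 146.  117.4] [ 0.2  0.1 40.3]
```

Call:
step_arm(increments=[[[1, 28, 19, 0, 0, 0, 6], [1, 56, 37, 0, 0, 0, 12], [1, 84, 56, 0, 0, 0, 18], [1, 112, 75, 0, 0, 0, 24], [1, 140, 94, 10, 0, 0, 30], [1, 168, 112, 30, 0, 0, 36], [1, 193, 129, 50, 0, 0, 40.3], [1, 211, 141, 70, 0, 0, 40.3], [1, 218, 146, 90, 0, 0, 40.3], [1, 218, 146, 117, 0, 0, 40.3]]])

```text
t: 10.37
eef_pos: [0.4236, 0.2776, 0.1272]
tool_rot: [-0.0, 0.611, 0.792, 0.0]
contact_force: [-0.5, 0.1, -0.6]
gripper_width: 1.0
grasp_force: 0.0
```

Call:
step_arm(increments=[[[1, 0, 0, 10, 0, 0, 0], [1, 0, 0, 20, 0, 0, 0], [1, 0, 0, 20, 0, 0, 0]]])

```text
t: 10.62
eef_pos: [0.4242, 0.2731, 0.1065]
tool_rot: [-0.0, 0.613, 0.79, -0.002]
contact_force: [0.8, 0.5, -0.0]
gripper_width: 0.999
grasp_force: 0.0
```

```bash
python3 plan.py 0.4265,0.275,0.020,14.4;python3 -c "
from h import *
from crop import panel
a,b=cam('scene')['image'][:,:,::-1],cam('top')['image'][:,:,::-1]
cv2.imwrite('pics/z3.png',np.hstack([panel(a,220,120,100,130,4),panel(b,180,170,150,130,4)[:,:400]]))"
```

```text
t 10.62 pos [0.4242 0.2731 0.1065] head 14.4 F [ 0.8  0.5 -0. ] w 0.999 g 0.0 q [-0.87  0.37  0.21  2.08 -0.11  0.71 -0.33]
0.4265,0.275,0.020,14.4 -> [ 1.4  3.  86.5] [-0.2  0.1 -0. ]
```

View pics/z3.png

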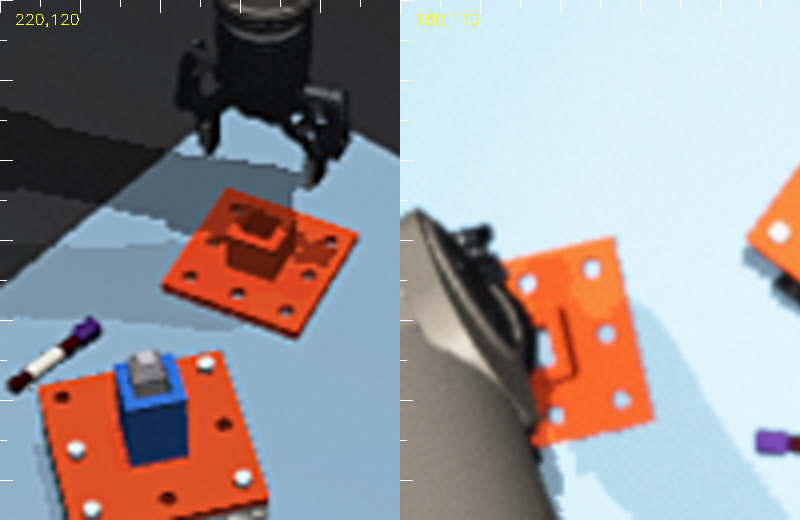

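The sleeve stands seated on the mixer with the spindle through it at scene (257,212), and the gripper is over the hub. Descending onto the hub.

Call:
step_arm(increments=[[[1, 1.5, 3, 20, 0, 0, 0], [1, 1.5, 3, 45, 0, 0, 0], [1, 1.5, 3, 65, 0, 0, 0], [1, 1.5, 3, 78, 0, 0, 0], [1, 1.5, 3, 86, 0, 0, 0], [1, 1.5, 3, 86, 0, 0, 0], [1, 1.5, 3, 86, 0, 0, 0]]])

```text
t: 11.3
eef_pos: [0.4284, 0.277, 0.0231]
tool_rot: [0.0, 0.613, 0.79, 0.001]
contact_force: [-0.6, 0.1, 0.7]
gripper_width: 1.0
grasp_force: 0.0
```

```bash
python3 plan.py 0.4265,0.275,0.020,14.4
```

```text
t 11.3 pos [0.4284 0.277  0.0231] head 14.4 F [-0.6  0.1  0.7] w 1.0 g 0.0 q [-0.83  0.52  0.16  2.11 -0.16  0.52 -0.29]
0.4265,0.275,0.020,14.4 -> [-1.5 -2.3  3.1] [ 0.1 -0.   0. ]
```

Call:
step_arm(increments=[[[1, -1, -2, 3, 0, 0, 0], [1, -1, -2, 3, 0, 0, 0], [-1, -1, -2, 3, 0, 0, 0], [-1, -1, -2, 3, 0, 0, 0], [-1, -1, -2, 3, 0, 0, 0], [-1, -1, -2, 3, 0, 0, 0], [-1, -1, -2, 3, 0, 0, 0], [-1, -1, -2, 3, 0, 0, 0], [-1, -1, -2, 3, 0, 0, 0], [-1, -1, -2, 3, 0, 0, 0]]], force=50)

```text
t: 12.13
eef_pos: [0.4262, 0.2756, 0.0197]
tool_rot: [-0.0, 0.613, 0.79, 0.0]
contact_force: [-0.4, -0.5, 6.1]
gripper_width: 0.524
grasp_force: 52.5
```

```bash
python3 plan.py 0.4265,0.275,0.020,14.4
```

```text
t 12.13 pos [0.4262 0.2756 0.0197] head 14.4 F [-0.4 -0.5  6.1] w 0.524 g 52.5 q [-0.83  0.53  0.16  2.11 -0.16  0.51 -0.29]
0.4265,0.275,0.020,14.4 -> [-0.6  0.2 -0.3] [ 0. -0.  0.]
```

Call:
step_arm(increments=[[[-1, 0, 0, -15, 0, 0, 0], [-1, 0, 0, -45, 0, 0, 0], [-1, 0, 0, -80, 0, 0, 0], [-1, 0, 0, -115, 0, 0, 0], [-1, 0, 0, -150, 0, 0, 0], [-1, 0, 0, -178, 0, 0, 0], [-1, 0, 0, -190, 0, 0, 0], [-1, 0, 0, -190, 0, 0, 0]]])

```text
t: 12.8
eef_pos: [0.4273, 0.2764, 0.2122]
tool_rot: [0.0, 0.613, 0.79, 0.003]
contact_force: [0.4, -0.0, -2.7]
gripper_width: 0.525
grasp_force: 52.2
```

```bash
python3 plan.py 0.518,0.0295,0.210,54.7
```

```text
t 12.8 pos [0.4273 0.2764 0.2122] head 14.4 F [ 0.4 -0.  -2.7] w 0.525 g 52.2 q [-0.9   0.22  0.24  1.99 -0.07  0.94 -0.38]
0.518,0.0295,0.210,54.7 -> [-261.7   26.3    1.6] [  0.3  -0.1 -40.3]
```

Call:
step_arm(increments=[[[-1, -18, 2, 0, 0, 0, -3], [-1, -48, 5, 0, 0, 0, -8], [-1, -80, 8, 0, 0, 0, -13], [-1, -112, 11, 0, 0, 0, -18], [-1, -144, 14, 0, 0, 0, -23], [-1, -176, 18, 0, 0, 0, -28], [-1, -206, 21, 0, 0, 0, -33], [-1, -232, 24, 0, 0, 0, -37], [-1, -252, 25, 0, 0, 0, -40.3], [-1, -262, 26, 0, 0, 0, -40.3]]])

```text
t: 13.63
eef_pos: [0.5158, 0.0246, 0.2075]
tool_rot: [-0.001, 0.304, 0.953, -0.001]
contact_force: [0.3, -1.1, -3.3]
gripper_width: 0.529
grasp_force: 52.2
```

Call:
step_arm(increments=[[[-1, 0, 0, 0, 0, 0, 0], [-1, 0, 0, 0, 0, 0, 0], [-1, 0, 0, 0, 0, 0, 0]]])

```text
t: 13.88
eef_pos: [0.5157, 0.0299, 0.2086]
tool_rot: [-0.001, 0.302, 0.953, 0.0]
contact_force: [-0.8, 0.9, -3.0]
gripper_width: 0.529
grasp_force: 52.2
```

```bash
python3 plan.py 0.518,0.0295,0.210,54.7;python3 -c "
from h import *
from crop import panel
a,b=cam('scene')['image'][:,:,::-1],cam('top')['image'][:,:,::-1]
cv2.imwrite('pics/z4.png',np.hstack([panel(a,200,130,120,140,4),panel(b,260,160,80,140,4)]))"
```

```text
t 13.88 pos [0.5157 0.0299 0.2086] head 54.8 F [-0.8  0.9 -3. ] w 0.529 g 52.2 q [-0.43  0.24  0.29  1.97 -0.09  0.94  0.87]
0.518,0.0295,0.210,54.7 -> [-2.1  1.  -1.4] [-0.  -0.1  0.1]
```

View pics/z4.png

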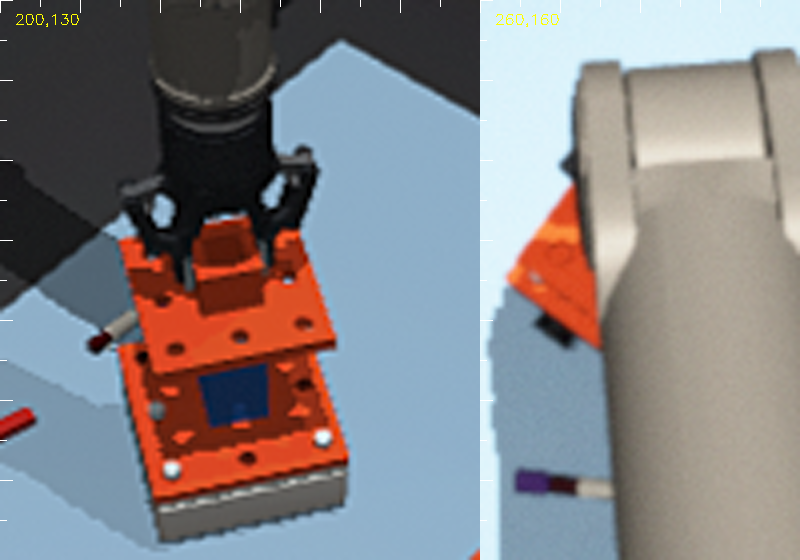

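Picture: the deck is level above the mixer, with edges parallel, its hub over the spindle, and the sleeve below at scene (258,228). Lowering gently.

Call:
step_arm(increments=[[[-1, -1.4, 1, 0, 0, 0, 0], [-1, -1.4, 1, 6, 0, 0, 0], [-1, -1.4, 1, 12, 0, 0, 0], [-1, -1.4, 1, 18, 0, 0, 0], [-1, -1.4, 1, 23, 0, 0, 0], [-1, -1.4, 1, 27, 0, 0, 0], [-1, -1.4, 1, 27, 0, 0, 0], [-1, -1.4, 1, 27, 0, 0, 0]]])

```text
t: 14.65
eef_pos: [0.518, 0.028, 0.182]
tool_rot: [-0.0, 0.303, 0.953, -0.0]
contact_force: [-0.4, -0.2, -1.7]
gripper_width: 0.535
grasp_force: 52.2
```

```bash
python3 plan.py 0.5175,0.030,0.160,54.7
```

```text
t 14.65 pos [0.518 0.028 0.182] head 54.7 F [-0.4 -0.2 -1.7] w 0.535 g 52.2 q [-0.42  0.28  0.29  1.99 -0.1   0.88  0.88]
0.5175,0.030,0.160,54.7 -> [ 1.6  1.3 22. ] [-0. -0.  0.]
```

Call:
step_arm(increments=[[[-1, 1.5, 1.3, 0, 0, 0, 0], [-1, 1.5, 1.3, 3, 0, 0, 0], [-1, 1.5, 1.3, 6, 0, 0, 0], [-1, 1.5, 1.3, 9, 0, 0, 0], [-1, 1.5, 1.3, 12, 0, 0, 0], [-1, 1.5, 1.3, 15, 0, 0, 0], [-1, 1.5, 1.3, 15, 0, 0, 0], [-1, 1.5, 1.3, 15, 0, 0, 0]]])

```text
t: 15.32
eef_pos: [0.5175, 0.03, 0.167]
tool_rot: [-0.0, 0.303, 0.953, -0.0]
contact_force: [-0.7, -0.2, -2.7]
gripper_width: 0.532
grasp_force: 52.1
```

```bash
python3 plan.py 0.5175,0.030,0.160,54.7
```

```text
t 15.32 pos [0.5175 0.03   0.167 ] head 54.7 F [-0.7 -0.2 -2.7] w 0.532 g 52.1 q [-0.42  0.3   0.29  2.01 -0.11  0.85  0.89]
0.5175,0.030,0.160,54.7 -> [ 0. -0.  7.] [-0. -0.  0.]
```

Call:
step_arm(increments=[[[-1, 0, 0, 2, 0, 0, 0], [-1, 0, 0, 4, 0, 0, 0], [-1, 0, 0, 6, 0, 0, 0], [-1, 0, 0, 7, 0, 0, 0], [-1, 0, 0, 8, 0, 0, 0], [-1, 0, 0, 8, 0, 0, 0]]])

```text
t: 15.82
eef_pos: [0.5179, 0.03, 0.1598]
tool_rot: [0.0, 0.303, 0.953, 0.0]
contact_force: [-1.6, -0.4, 2.9]
gripper_width: 0.536
grasp_force: 52.8
```

Call:
step_arm(increments=[[[0.3, 0, 0, 0, 0, 0, 0], [0.4, 0, 0, 0, 0, 0, 0], [0.6, 0, 0, 0, 0, 0, 0], [0.8, 0, 0, 0, 0, 0, 0], [1, 0, 0, 0, 0, 0, 0], [1, 0, 0, 0, 0, 0, 0], [1, 0, 0, 0, 0, 0, 0]]])

```text
t: 16.4
eef_pos: [0.5177, 0.03, 0.1593]
tool_rot: [0.0, 0.303, 0.953, 0.0]
contact_force: [0.7, 0.2, -0.3]
gripper_width: 1.002
grasp_force: 0.0
```

Call:
step_arm(increments=[[[1, 0, 0, -10, 0, 0, 0], [1, 0, 0, -40, 0, 0, 0], [1, 0, 0, -80, 0, 0, 0], [1, 0, 0, -110, 0, 0, 0], [1, 40, 0, -120, 0, 0, 0], [1, 80, 0, -120, 0, 0, 0], [1, 120, 0, -120, 0, 0, 0], [1, 150, 20, -120, 0, 0, 0], [1, 170, 40, -120, 0, 0, 0], [1, 170, 40, -120, 0, 0, 0]]])

```text
t: 17.23
eef_pos: [0.4003, 0.1663, 0.2805]
tool_rot: [0.0, 0.299, 0.954, 0.002]
contact_force: [1.0, 0.6, -0.3]
gripper_width: 0.999
grasp_force: 0.0
```

Call:
step_arm(increments=[[[1, 40, 0, 0, 0, 0, 0], [1, 80, 40, 0, 0, 0, 0], [1, 100, 80, 0, 0, 0, 0], [1, 120, 110, 0, 0, 0, 0], [1, 120, 120, 0, 0, 0, 0], [1, 120, 120, 0, 0, 0, 0]]])

```text
t: 17.73
eef_pos: [0.3733, 0.3329, 0.2799]
tool_rot: [0.0, 0.3, 0.954, 0.001]
contact_force: [0.2, 0.5, 0.8]
gripper_width: 1.0
grasp_force: 0.0
```

```bash
python3 plan.py;python3 -c "
from h import *
from crop import panel
a,b=cam('scene')['image'][:,:,::-1],cam('top')['image'][:,:,::-1]
cv2.imwrite('pics/z5.png',np.hstack([panel(a,200,150,100,140,4),panel(b,260,160,100,140,4)]));cv2.imwrite('pics/top5.png',b)"
```

```text
t 17.73 pos [0.3733 0.3329 0.2799] head 55.1 F [0.2 0.5 0.8] w 1.0 g 0.0 q [-0.84  0.14 -0.01  1.91  0.    1.09  0.11]
```

View pics/z5.png

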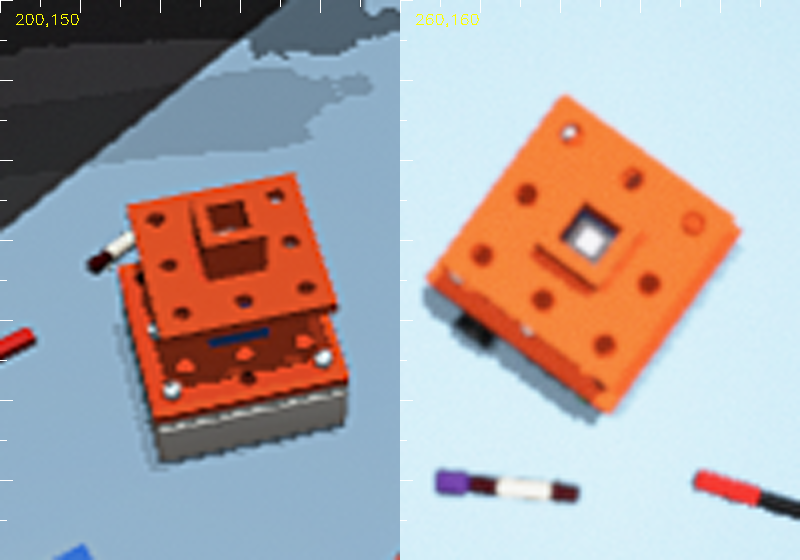

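View pics/top5.png

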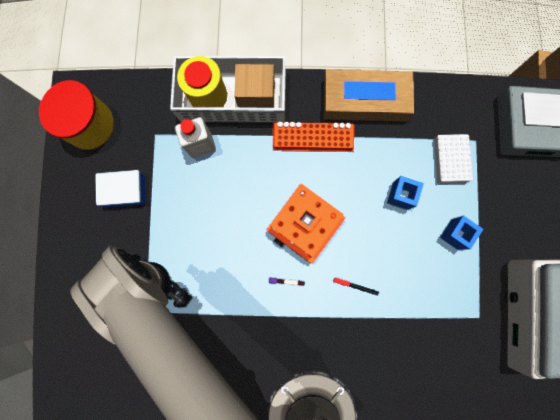

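The deck sits level on the sleeve with the spindle in its bore at top (307,219). The tube, marker, racks and other blue tubes are where they were, and the arm is clear.

```bash
python3 -c "
from station import bot
print(bot.hand_in())"
```

```text
the job is handed in; nothing more can be done
None
```

The sleeve is home on the mixer's lower deck and the loose deck sits flat on it; both were lowered under control and released, nothing else was moved, and I handed the job in at about 18 s.

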